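Put the long pipette away on the empty rest

TASK

Put away the long pipette that lies on the bench: lay it level across both posts of the empty pipette rest, in their notches and with its grey body centred over the rest, either way round. Set it down, do not drop it, and leave the short pipette and the pipette that already lies on the other rest where they are.

Things in the scene. Friction and masses are not known exactly. Their poses are not given: they have to be found in the camera images.
- pipette_long_mid (a point): Long pipette lying on the bench, 245 mm overall, 0.13 kg: grey body 130 mm long, 30 x 30 mm square section; white tapered shaft 85 mm ahead of it, black plunger 30 mm behind; a finger hook stands 14 mm above the body's top, 55 to 63 mm behind its middle. Point: middle of the grey body, half-way up (15 mm above the underside), near the balance point. x along it to the white tip, z up.
- rest_free_seat (a point): Empty dark steel rest, fixed: base 120 x 90 x 8 mm, two posts 10 mm thick, 72 mm wide, centred 40 mm before and behind this point along x. Each top is a notch: floor 38 mm wide, sloped cheeks rising 20 mm, 57 mm apart at the top. Point: middle of the rest at notch-floor level, 75 mm above the bench; x from post to post, the way the pipette lies, z up. The other rest is alike but holds a pipette.
- pipette_short_mid (a point): Short pipette lying on the bench, same materials but smaller: 142 mm overall, grey body 75 x 24 x 24 mm; not to be moved. Point: middle of its body, 12 mm above the bench; x to its white tip. It may change places with the long one.
- pipette_stowed_mid (a point): Pipette already put away on the other rest, same size as the long one; not to be moved. Point: middle of its body, 90 mm above the bench; x to its white tip.

How it is judged (in metres and radians):
At the end, for the whole second after the job is handed in: The long pipette lies released and still in both notches of the empty rest: body middle within 20 mm along and 12 mm across the rest's middle, 9 to 21 mm above the notch floors, within 10 degrees of the rest's length; the short and the stowed pipette moved less than 30 mm (x of pipette_long_mid in the frame of rest_free_seat between -0.02 and 0.02 m and y of pipette_long_mid in the frame of rest_free_seat between -0.012 and 0.012 m and z of pipette_long_mid in the frame of rest_free_seat between 0.009 and 0.021 m and angle between the x axis of pipette_long_mid and the x axis of rest_free_seat, either way round below 0.175 rad and linear speed of pipette_long below 0.02 m/s and angular speed of pipette_long below 0.2 rad/s and distance of each of pipette_short_mid, pipette_stowed_mid from where it was at the start of the episode below 0.03 m); the robot touches nothing.
It fails at once if the long pipette is dropped: touched by nothing while its middle is more than 125 mm above the bench (35 mm above where it belongs) (height (world z) of pipette_long_mid above 0.125 m and contact force between pipette_long and anything else below 0.02 N).
It fails at once if the short pipette is moved by more than 30 mm (distance of pipette_short_mid from where it was at the start of the episode above 0.03 m).
It fails at once if the stowed pipette is moved by more than 30 mm (distance of pipette_stowed_mid from where it was at the start of the episode above 0.03 m).
It also fails if it takes over 38 s, if anything falls off the work surface, if the arm or the gripper's body presses on something with over 40 N, if the wrist force passes 120 N, or if a joint passes its speed limit or range.

ROBOT

A 6-joint arm with a two-finger parallel gripper is mounted at the origin on the work surface. World frame = base frame: x ahead of the robot, y to its left, z up, the work surface at z = 0. Lengths are in mm, angles in rad, forces in N, time in s.
With the tool pointing down it reaches from about 300 to 875 mm from the base axis. Payload 6.4 kg.
Tool frame: the origin (TCP) lies midway between the tips of the shut fingers; the grasp point (between the pads) lies 19 mm behind it; z points along the fingers, y is the line along which they close (so a half turn about z gives the same grasp; the last joint's range is limited). The gripper opens to 85 mm and grips with 20 to 120 N. Pads are 22 mm wide; open, the fingers measure 114 mm over their backs; the gripper's body (76 mm by 85 mm) begins 54 mm behind the grasp point. The pads swing forward as they close: fully open they stand 13 mm farther back than shut.
Start: joints at [-1.461, 0.181, 1.607, -0, 1.354, -0.206], TCP at [178.598, -546.575, 231.288] pointing down, gripper open.
Joint ranges: [-2.99, 2.99], [-0.89, 2.07], [0.3, 2.58], [-1.14, 4.28], [0, 2.63], [-3.12, 3.12]. Speed limits (rad/s): [2.57, 2.57, 3.01, 3.14, 3.14, 3.14].

INTERFACE

Orientations are given as a unit quaternion [x, y, z, w].
In Python, from workcell import * gives the robot as it stands.
- The arm moves only by the shell command python3 -m jog 'ROWS' [OPENING] [FORCE]. ROWS is JSON, a list of rows, each a list of 4 numbers: the shift along the tool's x, y, z in m, then the turn about the tool's z in degrees. A call has 1 to 5 rows; each row shifts and turns the commanded pose from where the row before left it, along the tool's axes as they then stand; what a row does not reach is not made up. A row lasts 1/10 s, in which the tool goes at most 50 mm and 8.59 degrees, less where a joint would pass 70% of its speed; a pose out of reach is approached as far as the arm can. A call with a gripper value outside its range is refused whole. OPENING is the finger opening in m, from 0 to 0.0854, set as the call begins (- or left out, the last holds). The fingers move at their own pace and stop on an object; FORCE is the grip in N (left out, the last holds). Time passes only in rows, so rows that do not move let the fingers close. It gives the time, the measured TCP pose, the force, the opening and the grip force at its end, in the units of the state.
- get_obs(): the state, without advancing time (a new reading comes with each control period).
- grab_frame(name): name is "scene" or "top" or "wrist"; returns a dict with "image" (400x640x3 uint8, blue, green, red), "fx", "fy", "cx", "cy" (pixels), "dist" ([k1, k2, p1, p2, k3] as OpenCV has them; the pictures are not rectified), "rvec" (rotation vector, rad) and "tvec" (3), from world to camera coordinates, as OpenCV has them; the wrist camera has in their place "hand_eye" (4x4, takes a point from camera to tool coordinates, whose origin is the TCP and whose axes are the flange's). Camera axes: x right, y down, z forward; pixel columns grow to the right and rows downward; lengths in mm; the calibration is good to about 2 mm. A picture is of the moment at which its call begins: read the wrist's pose just before it. There is no depth.
- job_done(): hands the job in; it is judged then, once.
The state is a dict: "time_s": time; "joint_pos": joint angles; "joint_vel": joint speeds; "tau": joint torques, N m; "eef_pos": TCP position; "ee_rot": TCP orientation; "ft_force": force on the tool from outside, world axes, zero at the start; "wrist_torque": the same for the moment, N m; "grip_width": finger opening in mm; "grasp_force": force on a finger pad.
Only numpy, scipy, OpenCV 4.12 (cv2) and the standard library are available. Lean on these libraries where they do the work, as an engineer would, in place of code of your own. Each camera call takes 0.05 s, during which the arm holds its last target. There are 200 camera calls.

## Working session

There is one attempt and no reset: what is moved stays moved. The work goes in short steps, Python scripts to look and compute and a shell command to move; the robot and the scene stay as the last step left them, time stands still between calls to the robot, and variables do not carry over. Pictures are saved under pics/ and viewed, at most 10 in all, crops included, and the job is handed in when it is done.

```bash
mkdir -p pics; cat > h.py <<'E'
import numpy as np, cv2
from workcell import *
def ray(f,uv,z):
    K=np.array([[f["fx"],0,f["cx"]],[0,f["fy"],f["cy"]],[0,0,1]],float)
    n=cv2.undistortPoints(np.array(uv,float).reshape(-1,1,2),K,np.array(f["dist"],float)).reshape(-1,2)
    R=cv2.Rodrigues(np.array(f["rvec"],float))[0]; t=np.array(f["tvec"],float).ravel()
    d=np.c_[n,np.ones(len(n))]@R; c=-R.T@t
    return c+d*((z-c[2])/d[:,2])[:,None]
E
python3 - <<'E'
from h import *
import pickle
o=get_obs();print({k:o[k] for k in("time_s","eef_pos","ee_rot","grip_width")})
F={n:grab_frame(n) for n in("top","scene")}
pickle.dump(F,open("f0.pkl","wb"))
for n in F: cv2.imwrite(f"pics/{n}0.png",F[n]["image"])
for n in F:
    f=F[n];R=cv2.Rodrigues(np.array(f["rvec"],float))[0];print(n,-R.T@np.array(f["tvec"],float).ravel())
E
```

```text
{'time_s': 0.0, 'eef_pos': array([ 178.52543982, -545.98825097,  230.36554519]), 'ee_rot': array([ 9.87557871e-01,  1.57253435e-01,  3.32115765e-05, -8.98198055e-04]), 'grip_width': 85.1410170373384}
top [451.78819384 -17.18141121 948.12322741]
scene [1092.8505789  -580.74665988 1106.23776816]
```

View pics/top0.png

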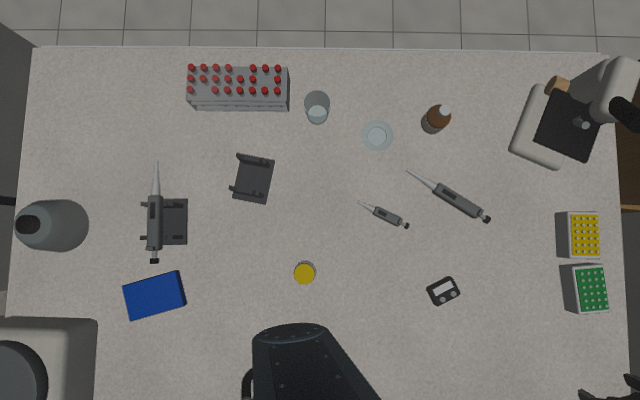

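View pics/scene0.png

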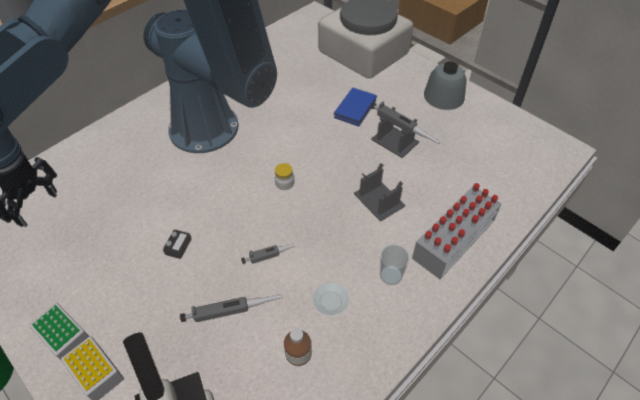

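The top view shows the long pipette from its tip at (406,170) to its plunger at (490,219). The short one is at (385,215), the empty rest at (253,178) and the stowed pipette at (155,215). I'll zoom in on the rest and the long pipette.

```bash
python3 - <<'E'
from h import *
import pickle
F=pickle.load(open("f0.pkl","rb"))
a=F["top"]["image"][140:220,210:300]; b=F["top"]["image"][155:235,400:500]
c=F["scene"]["image"][155:225,345:415]
r=lambda x,s:cv2.resize(x,None,fx=s,fy=s,interpolation=cv2.INTER_CUBIC)
A=r(a,4.2)[:300];
im=np.zeros((600,800,3),np.uint8)
A=r(a,4);im[:320,:360]=A
B=r(b,4);im[:320,380:780]=B
C=r(c,4);im[320:600,:280]=C
im=cv2.convertScaleAbs(im,alpha=1.8)
cv2.imwrite("pics/z.png",im)
f=F["top"]
m=(f["image"].max(2)<110).astype(np.uint8); m[:, :400]=0;m[:,495:]=0;m[:165]=0;m[225:]=0
n,l,s,_=cv2.connectedComponentsWithStats(m)
for i in range(1,n):
    if s[i,4]>30:
        q=np.argwhere(l==i)[:,::-1]; w=ray(f,q,15);mu=w.mean(0);e=np.linalg.eigh(np.cov((w-mu)[:,:2].T))[1][:,1]
        p=(w-mu)[:,:2]@e;pp=(w-mu)[:,:2]@[-e[1],e[0]];print(s[i],mu,e,p.min(),p.max(),pp.min(),pp.max())
print(ray(f,[(406,170),(490,220)],15))
E
```

```text
[413 175  78  49 800] [ 538.47907581 -366.65729179   15.        ] [0.5095968  0.86041333] -91.9286530219028 133.75706109367323 -18.55564566028519 17.862112101140074
[[ 618.41197031 -233.01752853   15.        ]
 [ 492.79613334 -446.44309843   15.        ]]
```

View pics/z.png

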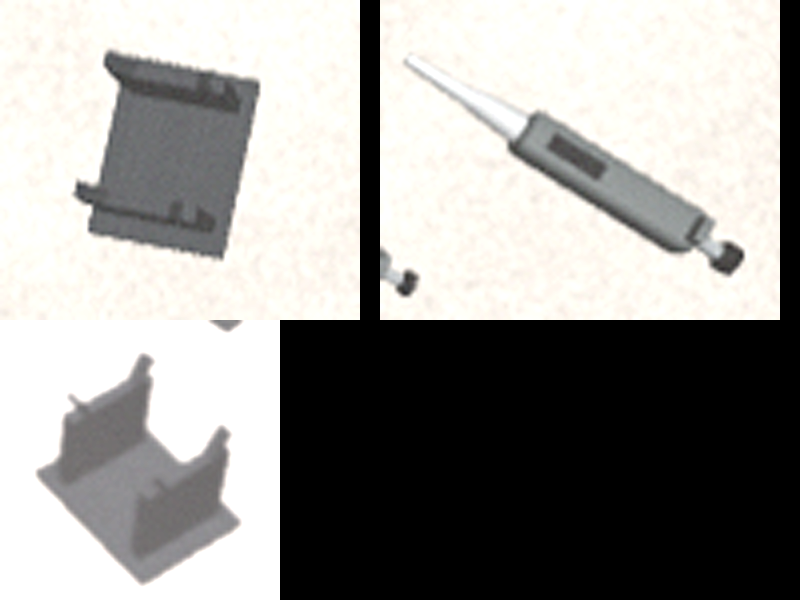

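The enlarged crop shows the empty rest with its base corners at full-image top (275,160), (265,204.5) and (232.5,198). Its horns are at (236.7,153.7) and (229.5,186). In the scene view the base corners are (354.5,192.5), (380.7,220.7) and (405,205). The long pipette's hook is towards the plunger and its top faces up.

```bash
python3 - <<'E'
from h import *
import pickle
F=pickle.load(open("f0.pkl","rb"))
t,s=F["top"],F["scene"]
np.set_printoptions(suppress=True,precision=1)
b=ray(t,[(275,160),(265,204.5),(232.5,198.2)],8);print("base top",b,b[1]-b[0],b[2]-b[1],(b[0]+b[2])/2)
b=ray(s,[(354.5,192.5),(380.7,220.7),(405,205)],8);print("base scene",b,b[1]-b[0],b[2]-b[1],(b[0]+b[2])/2)
print("horns",ray(t,[(236.7,153.7),(229.5,186)],95))
print("pip scene",ray(s,[(283,295),(182,317)],15))
print("short",ray(t,[(385,215)],12))
E
```

```text
base top [[640.8 107.6   8. ]
 [523.5 130.1   8. ]
 [538.5 215.2   8. ]] [-117.3   22.5    0. ] [15.  85.1  0. ] [589.7 161.4   8. ]
base scene [[527.8 128.5   8. ]
 [644.1 104.4   8. ]
 [657.8 192.3   8. ]] [116.2 -24.1   0. ] [13.8 87.9  0. ] [592.8 160.4   8. ]
horns [[637.3 188.1  95. ]
 [559.3 202.   95. ]]
pip scene [[ 621.2 -233.2   15. ]
 [ 493.7 -440.4   15. ]]
short [[ 501.4 -179.1   12. ]]
```

```bash
python3 -m jog '[[0.02,-0.003,0,0],[0.04,-0.006,0,0],[0.04,-0.006,0,0],[0.04,-0.006,0,0],[0.04,-0.006,0,0]]' 0.07 40
python3 -m jog '[[0.04,-0.006,0,0],[0.04,-0.006,0,0],[0.04,-0.006,0,0],[0.04,-0.006,0,0],[0.04,-0.006,0,0]]'
python3 -m jog '[[0.02,-0.003,0,-8],[0,0,0,-8],[0,0,0,-8],[0,0,0,-8],[0,0,0,-8]]'
python3 -m jog '[[0,0,0,0],[0,0,0,0]]'
cat > w.py <<'E'
from h import *
from scipy.spatial.transform import Rotation as Rn
np.set_printoptions(suppress=True,precision=2)
def wrist():
    o=get_obs();f=grab_frame("wrist")
    T=np.eye(4);T[:3,:3]=Rn.from_quat(o["ee_rot"]).as_matrix();T[:3,3]=o["eef_pos"]
    M=np.linalg.inv(T@np.array(f["hand_eye"]))
    f["rvec"]=cv2.Rodrigues(M[:3,:3])[0];f["tvec"]=M[:3,3]
    phi=np.degrees(np.arctan2(T[1,0],T[0,0]))
    print("t",o["time_s"],"eef",o["eef_pos"],"phi",phi,"tilt z",T[:3,2],"grip",o["grip_width"],o["grasp_force"],"j6",o["joint_pos"][5])
    return o,f
E
python3 - <<'E'
from w import *
import pickle
o,f=wrist();pickle.dump(f,open("f1.pkl","wb"));cv2.imwrite("pics/w1.png",f["image"])
E
```

```text
time_s: 0.6
eef_pos: [342.4, -463.9, 230.9]
ee_rot: [0.988, 0.157, -0.0, -0.0]
ft_force: [0.3, -0.3, 0.5]
grip_width: 70.4
grasp_force: 0.0
time_s: 1.1
eef_pos: [523.3, -373.2, 230.8]
ee_rot: [0.988, 0.157, -0.0, -0.0]
ft_force: [0.5, -0.7, -0.2]
grip_width: 69.9
grasp_force: 0.0
time_s: 1.6
eef_pos: [540.1, -364.9, 230.5]
ee_rot: [0.873, 0.488, -0.0, -0.001]
ft_force: [-0.0, -0.3, -0.3]
grip_width: 69.9
grasp_force: 0.0
time_s: 1.8
eef_pos: [540.0, -365.2, 230.8]
ee_rot: [0.875, 0.484, -0.0, -0.0]
ft_force: [0.1, 0.5, 0.6]
grip_width: 69.9
grasp_force: 0.0
t 1.8 eef [ 540.01 -365.16  230.85] phi 57.87673439856949 tilt z [-0.  0. -1.] grip 69.85429714835705 0.0 j6 -0.21562787424554908
```

View pics/w1.png

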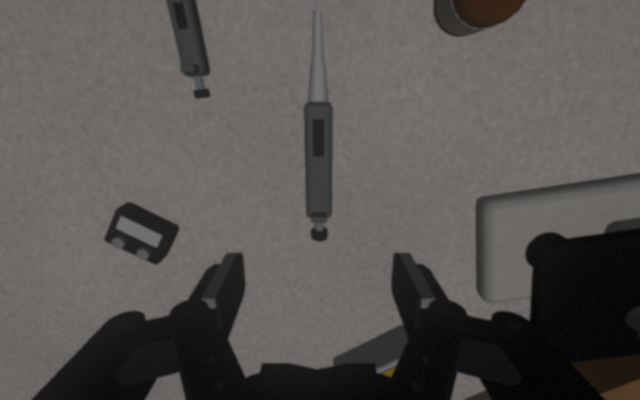

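The wrist view shows the body front edge centred at (318,102), the rear at about (318.5,214), the tip at (318,11) and the plunger end at (320,240). It is nearly in line with the tool.

```bash
python3 - <<'E'
from w import *
import pickle
f=pickle.load(open("f1.pkl","rb"))
b=ray(f,[(318,102),(318.7,213)],30);p=ray(f,[(318,11),(320,240)],15)
for q in(b,p):
    d=q[0]-q[1];print(q,np.linalg.norm(d),np.degrees(np.arctan2(d[1],d[0])))
u=(p[0]-p[1])/np.linalg.norm(p[0]-p[1]);print(p[0]-150*u,p[1]+95*u,b.mean(0))
E
```

```text
[[ 577.1  -306.4    30.  ]
 [ 513.32 -409.47   30.  ]] 121.20985600034437 58.25008324967435
[[ 622.3  -234.42   15.  ]
 [ 492.8  -445.25   15.  ]] 247.43128386215255 58.439361770476076
[ 543.79 -362.24   15.  ] [ 542.52 -364.31   15.  ] [ 545.21 -357.93   30.  ]
```

```bash
python3 -m jog '[[0.0035,0.0013,0.02,-0.6],[0,0,0.04,0],[0,0,0.04,0],[0,0,0.04,0],[0,0,0.03,0]]'
python3 -m jog '[[0,0,0.025,0],[0,0,0.02,0],[0,0,0.012,0],[0,0,0,0]]'
python3 -m jog '[[0,0,0,0],[0,0,0,0],[0,0,0,0],[0,0,0,0],[0,0,0,0]]' 0.02 60
```

```text
time_s: 2.35
eef_pos: [542.1, -362.1, 58.4]
ee_rot: [0.872, 0.489, -0.0, -0.001]
ft_force: [0.7, 1.0, -0.5]
grip_width: 70.4
grasp_force: 0.0
time_s: 2.75
eef_pos: [542.0, -362.0, 2.3]
ee_rot: [0.872, 0.489, -0.001, -0.002]
ft_force: [-0.1, -0.8, -0.4]
grip_width: 69.9
grasp_force: 0.0
time_s: 3.25
eef_pos: [544.2, -364.0, 6.1]
ee_rot: [0.872, 0.49, 0.0, 0.001]
ft_force: [-0.4, 1.5, 6.3]
grip_width: 29.1
grasp_force: 60.9
```

```bash
python3 -m jog '[[0,0,-0.01,0],[0,0,-0.02,0],[0,0,-0.03,0],[0,0,-0.03,0],[0,0,-0.03,0]]'
python3 -m jog '[[0,0,-0.03,0],[0,0,-0.03,0],[0,0,-0.02,0],[0,0,0,0],[0,0,0,0]]'
python3 - <<'E'
from w import *
import pickle
o,f=wrist();pickle.dump(f,open("f2.pkl","wb"));cv2.imwrite("pics/w2.png",f["image"])
E
```

```text
time_s: 3.75
eef_pos: [542.8, -362.6, 125.6]
ee_rot: [0.872, 0.49, -0.0, -0.0]
ft_force: [0.7, 0.4, -1.3]
grip_width: 28.9
grasp_force: 60.1
time_s: 4.25
eef_pos: [542.9, -362.8, 204.1]
ee_rot: [0.872, 0.49, -0.0, -0.0]
ft_force: [-0.0, 0.3, -1.8]
grip_width: 28.7
grasp_force: 60.1
t 4.25 eef [ 542.9  -362.78  204.06] phi 58.69128878044304 tilt z [-0.  0. -1.] grip 28.653169974301 60.14497518539429 j6 -0.22406045991853354
```

View pics/w2.png

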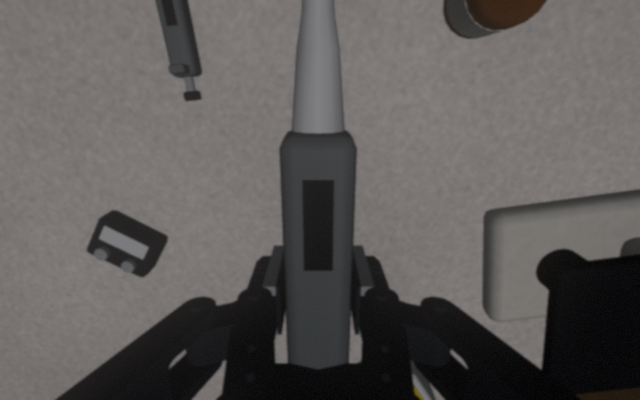

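The body is held straight between the pads. Its front edge is at (318,133), where the white shaft begins.

```bash
python3 - <<'E'
from w import *
import pickle
f=pickle.load(open("f2.pkl","rb"))
e=np.array([542.9,-362.78,204.06]);a=np.radians(58.69)
X=np.array([np.cos(a),np.sin(a)]);Y=np.array([np.sin(a),-np.cos(a)])
M=cv2.Rodrigues(f["rvec"])[0];c=-M.T@f["tvec"];print("cam tool",(c-e)[:2]@X,(c-e)[:2]@Y,c[2]-e[2])
for uv,dz in(((318,133),24),((318,133),9),((281,150),24),((355,150),24),((288,360),24),((350,360),24)):
    q=ray(f,[uv],e[2]+dz)[0]-e;print(uv,dz,q[:2]@X,q[:2]@Y)
# plan to rest
phi=58.69
d=np.array([591,161])-e[:2];print("delta in tool now",d@X,d@Y)
E
```

```text
cam tool 82.82784889545302 0.03941105700538306 142.7832531911846
(318, 133) 24 67.41350006210675 0.13528284954188458
(318, 133) 9 65.46696950086638 0.1473895804943799
(281, 150) 24 61.21709072189287 -13.50078661358555
(355, 150) 24 61.210107715583334 13.771863031503395
(288, 360) 24 -36.909473630803866 -13.800071485678213
(350, 360) 24 -36.92305739470432 14.99514699456526
delta in tool now 472.49698853848025 -231.09672049180458
```

```bash
python3 -m jog '[[0.02,-0.01,0,0],[0.03,-0.015,0,0],[0.036,-0.0175,0,0],[0.036,-0.0175,0,0],[0.036,-0.0175,0,0]]'
python3 -m jog '[[0.036,-0.0175,0,0],[0.036,-0.0175,0,0],[0.036,-0.0175,0,0],[0.036,-0.0175,0,0],[0.036,-0.0175,0,0]]'
python3 -m jog '[[0.036,-0.0175,0,0],[0.036,-0.0175,0,0],[0.036,-0.0175,0,0],[0.03,-0.015,0,0],[0.02,-0.01,0,0]]'
python3 -m jog '[[0,0,0,-4],[0,0,0,-7],[0,0,0,-7],[0,0,0,-7],[0,0,0,-7]]'
python3 -m jog '[[0,0,0,-7],[0,0,0,-7],[0,0,0,-7],[0,0,0,-7],[0,0,0,-7]]'
python3 -m jog '[[0,0,0,-7],[0,0,0,-7],[0,0,0,-7],[0,0,0,-7],[0,0,0,-7]]'
python3 -m jog '[[0,0,0,-7],[0,0,0,-2],[0,0,0,0],[0,0,0,0]]'
python3 - <<'E'
from w import *
import pickle
o,f=wrist();g=grab_frame("scene");h=grab_frame("top");pickle.dump((f,g,h),open("f3.pkl","wb"))
im=np.zeros((600,640,3),np.uint8);im[:400]=f["image"]
im[400:,:320]=cv2.resize(g["image"],(320,200));im[400:,320:]=cv2.resize(h["image"],(320,200))
cv2.imwrite("pics/w3.png",im)
E
```

```text
time_s: 4.8
eef_pos: [557.8, -184.8, 202.3]
ee_rot: [0.872, 0.49, -0.001, -0.002]
ft_force: [0.5, -0.7, -1.4]
grip_width: 28.9
grasp_force: 60.1
time_s: 5.3
eef_pos: [576.2, 14.2, 202.5]
ee_rot: [0.872, 0.49, -0.001, -0.001]
ft_force: [0.9, -0.0, -1.4]
grip_width: 28.8
grasp_force: 60.1
time_s: 5.8
eef_pos: [591.7, 190.1, 202.2]
ee_rot: [0.871, 0.491, -0.001, -0.001]
ft_force: [0.3, -0.1, -1.1]
grip_width: 28.8
grasp_force: 60.1
time_s: 6.3
eef_pos: [591.9, 187.5, 202.2]
ee_rot: [0.701, 0.713, -0.001, -0.001]
ft_force: [0.1, -0.2, -1.9]
grip_width: 28.8
grasp_force: 60.1
time_s: 6.8
eef_pos: [591.9, 187.4, 202.2]
ee_rot: [0.454, 0.891, -0.001, -0.002]
ft_force: [-0.9, -0.5, -1.1]
grip_width: 28.9
grasp_force: 60.1
time_s: 7.3
eef_pos: [591.8, 187.4, 202.2]
ee_rot: [0.165, 0.986, -0.0, -0.002]
ft_force: [0.3, 0.0, -1.6]
grip_width: 28.7
grasp_force: 60.1
time_s: 7.7
eef_pos: [592.6, 187.2, 203.0]
ee_rot: [0.09, 0.996, -0.0, -0.001]
ft_force: [0.3, -0.5, -1.5]
grip_width: 28.7
grasp_force: 60.1
t 7.7 eef [592.58 187.17 203.01] phi 169.64825873612213 tilt z [-0. -0. -1.] grip 28.74444631528552 60.06844639778137 j6 -1.2750080209246937
```

View pics/w3.png

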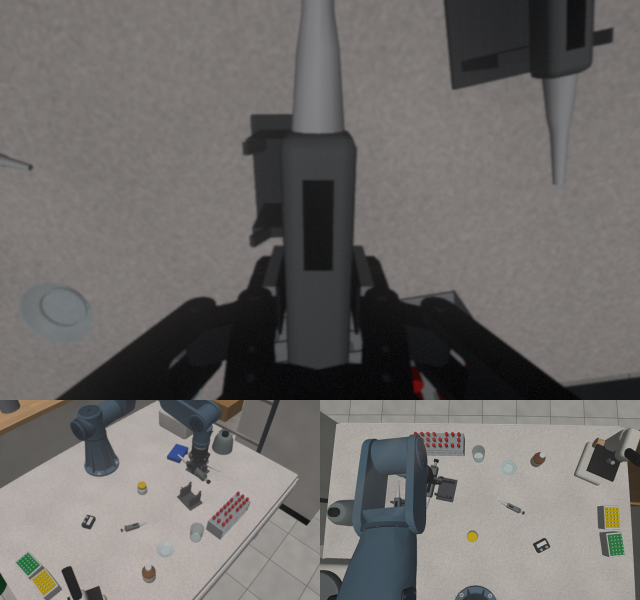

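The rest is visible left of the held body, with its outer post ends near (245,147) and (252,242). I need to shift about 26 mm along −y in the tool frame and look again.

```bash
python3 -m jog '[[-0.002,-0.013,0,0],[-0.002,-0.013,0,0],[0,0,0,0],[0,0,0,0]]'
python3 - <<'E'
from w import *
import pickle
o,f=wrist();pickle.dump(f,open("f4.pkl","wb"))
im=cv2.resize(f["image"][80:280,200:440],None,fx=3,fy=3,interpolation=cv2.INTER_CUBIC)
cv2.imwrite("pics/w4.png",cv2.convertScaleAbs(im,alpha=2.2))
f3=pickle.load(open("f3.pkl","rb"))[0]
print(ray(f3,[(244,150),(251,243),(249,128)],95))
E
```

```text
time_s: 8.25
eef_pos: [593.1, 159.6, 204.4]
ee_rot: [0.091, 0.996, 0.0, 0.0]
ft_force: [1.2, 0.7, 0.2]
grip_width: 28.9
grasp_force: 60.1
t 8.25 eef [593.1  159.57 204.41] phi 169.59392166289882 tilt z [ 0.  0. -1.] grip 28.902277323774534 60.07336378097534 j6 -1.3194827649289258
[[547.5  138.12  95.  ]
 [626.32 123.97  95.  ]
 [531.82 146.09  95.  ]]
```

View pics/w4.png

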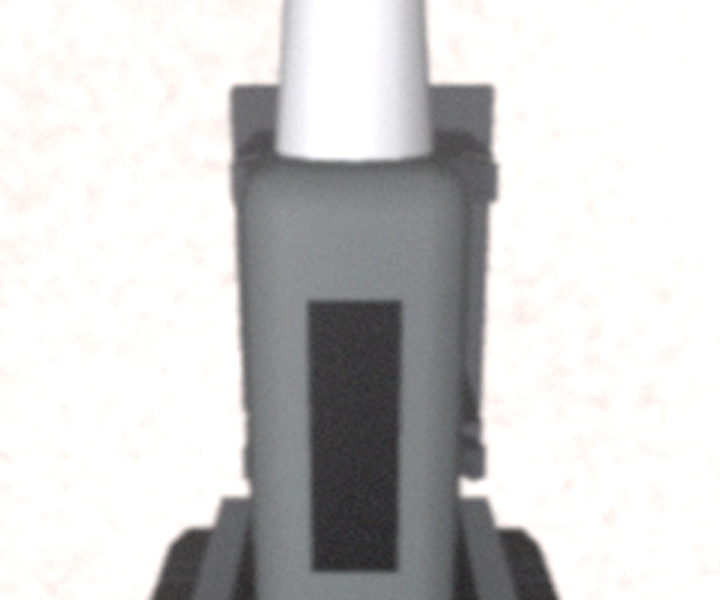

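The body sits over the rest. Horn outer ends are at full-frame (277.3,140) and (365.7,140.7) on the near post, and (281,232) and (361.7,232) on the far post. Base edge corners are at (277.3,108.7) and (364.7,108.7).

```bash
python3 - <<'E'
from w import *
import pickle
f=pickle.load(open("f4.pkl","rb"))
e=np.array([593.1,159.57,204.41]);a=np.radians(169.594)
X=np.array([np.cos(a),np.sin(a)]);Y=np.array([np.sin(a),-np.cos(a)])
def p(l,uv,z):
    q=ray(f,uv,z)-e; print(l,np.c_[q[:,:2]@X,q[:,:2]@Y].tolist())
p("near",[(277.3,140),(365.7,140.7)],95)
p("horn rows near",[(277.3,134.3),(277.3,146.7),(365,134.5),(365,147)],95)
p("far",[(281,228),(361.7,228),(281,239.5),(361.7,239.5)],95)
p("base",[(277.3,108.7),(364.7,108.7)],8)
E
```

```text
near [[42.83750489203937, -30.19954254538004], [42.284206493189224, 38.31902455860657]]
horn rows near [[47.21335410589947, -30.02518550063466], [37.63141211065152, -30.4069713250436], [47.04782995963313, 37.55768670522863], [37.384620329515755, 38.00123976196418]]
far [[-31.46347637359182, -30.02328998629206], [-31.469292878024625, 38.36440697408918], [-42.21479481614092, -30.412514110376197], [-42.21969302190515, 38.822875329035405]]
base [[61.24195396027582, -39.80401848546147], [61.222960782218436, 48.581539917535544]]
```

```bash
python3 -m jog '[[0.001,0.0038,0,0],[0,0,0.01,0],[0,0,0.02,0],[0,0,0.02,0],[0,0,0.02,0]]'
python3 -m jog '[[0,0,0.015,0],[0,0,0.012,0],[0,0,0.01,0],[0,0,0.006,0],[0,0,0,0]]'
python3 -m jog '[[0,0,0,0],[0,0,0.002,0],[0,0,0.002,0],[0,0,0,0],[0,0,0,0]]'
```

```text
time_s: 8.8
eef_pos: [592.2, 164.8, 132.8]
ee_rot: [0.089, 0.996, -0.0, -0.0]
ft_force: [0.4, -0.5, -1.7]
grip_width: 28.7
grasp_force: 60.1
time_s: 9.3
eef_pos: [592.3, 164.3, 90.5]
ee_rot: [0.09, 0.996, -0.0, -0.001]
ft_force: [0.1, -0.3, -1.4]
grip_width: 29.3
grasp_force: 60.1
time_s: 9.8
eef_pos: [592.7, 164.4, 87.4]
ee_rot: [0.09, 0.996, 0.0, 0.0]
ft_force: [1.1, 0.1, -1.1]
grip_width: 29.1
grasp_force: 60.1
```

```bash
python3 -m jog '[[0,0,0.002,0],[0,0,0,0],[0,0,0.001,0],[0,0,0,0]]'
python3 -m jog '[[0,0,0.001,0],[0,0,0,0],[0,0,0.001,0],[0,0,0,0]]'
```

```text
time_s: 10.2
eef_pos: [592.6, 164.4, 84.1]
ee_rot: [0.09, 0.996, -0.0, -0.0]
ft_force: [-0.7, 0.2, -1.6]
grip_width: 29.2
grasp_force: 60.1
time_s: 10.6
eef_pos: [592.6, 164.3, 82.1]
ee_rot: [0.09, 0.996, -0.0, -0.0]
ft_force: [0.0, 0.0, -2.0]
grip_width: 29.3
grasp_force: 60.1
```

```bash
python3 -m jog '[[0,0,0.001,0],[0,0,0,0],[0,0,0.001,0],[0,0,0,0]]'
python3 -m jog '[[0,0,0.001,0],[0,0,0,0],[0,0,0,0]]'
```

```text
time_s: 11.0
eef_pos: [592.7, 164.4, 81.0]
ee_rot: [0.09, 0.996, -0.0, 0.0]
ft_force: [-2.5, -1.5, 4.2]
grip_width: 28.6
grasp_force: 60.7
time_s: 11.3
eef_pos: [592.9, 164.4, 81.1]
ee_rot: [0.09, 0.996, -0.0, 0.0]
ft_force: [-6.4, -0.9, 11.1]
grip_width: 29.2
grasp_force: 61.8
```

Contact came at the predicted height. I'll ease off 1 mm, release and retreat.

```bash
python3 -m jog '[[0,0,-0.001,0],[0,0,0,0]]'
python3 -m jog '[[0,0,0,0],[0,0,0,0],[0,0,0,0],[0,0,0,0],[0,0,0,0]]' 0.07 20
python3 -m jog '[[0,0,-0.01,0],[0,0,-0.02,0],[0,0,-0.03,0],[0,0,-0.03,0],[0,0,-0.03,0]]'
python3 -m jog '[[0,0,-0.02,0],[0,0,0,0],[0,0,0,0],[0,0,0,0]]'
python3 - <<'E'
from w import *
import pickle
o,f=wrist();pickle.dump(f,open("f5.pkl","wb"));cv2.imwrite("pics/w5.png",cv2.convertScaleAbs(f["image"],alpha=1.8))
E
```

```text
time_s: 11.5
eef_pos: [593.0, 164.4, 81.0]
ee_rot: [0.09, 0.996, 0.0, 0.0]
ft_force: [-2.5, -0.1, 7.5]
grip_width: 28.7
grasp_force: 61.1
time_s: 12.0
eef_pos: [592.6, 164.4, 80.1]
ee_rot: [0.09, 0.996, -0.0, -0.0]
ft_force: [-0.1, 0.5, 0.4]
grip_width: 70.1
grasp_force: 0.0
time_s: 12.5
eef_pos: [592.6, 164.4, 202.3]
ee_rot: [0.09, 0.996, 0.0, 0.0]
ft_force: [1.1, 0.3, -0.8]
grip_width: 70.2
grasp_force: 0.0
time_s: 12.9
eef_pos: [591.8, 164.3, 218.9]
ee_rot: [0.09, 0.996, -0.0, -0.001]
ft_force: [0.0, -0.1, -0.2]
grip_width: 69.9
grasp_force: 0.0
t 12.9 eef [591.79 164.3  218.93] phi 169.69063947405752 tilt z [-0. -0. -1.] grip 69.89448423066935 0.0 j6 -1.313076572851959
```

View pics/w5.png

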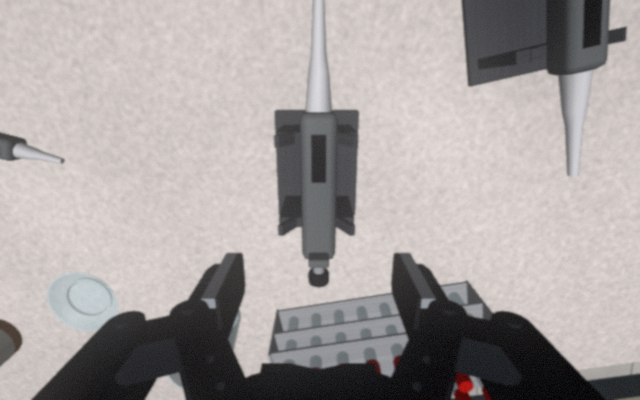

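The pipette lies in both notches. Body ends are at rows 113 and 256, and post horns are near rows 138 and 228. I'll check the centring with numbers.

```bash
python3 - <<'E'
from w import *
import pickle
f=pickle.load(open("f5.pkl","rb"))
e=np.array([591.79,164.3,218.93]);a=np.radians(169.69)
X=np.array([np.cos(a),np.sin(a)]);Y=np.array([np.sin(a),-np.cos(a)])
def p(l,uv,z):
    q=ray(f,uv,z)-e; q=np.c_[q[:,:2]@X,q[:,:2]@Y];print(l,q.tolist(),q.mean(0))
p("body",[(318,114),(319,254)],104)
p("tip/plunger",[(318.5,286)],90)
p("near horn outer ends",[(276,139),(358,138)],95)
p("far",[(279.5,228),(354,228)],95)
E
```

```text
body [[62.25250918688357, 1.2520609191202285], [-58.82064701472604, 2.1377540314085604]] [1.72 1.69]
tip/plunger [[-101.20949398942773, 1.7246563014016447]] [-101.21    1.72]
near horn outer ends [[41.725906198714284, -33.15293500134824], [42.535755269418864, 33.96733501701625]] [42.13  0.41]
far [[-37.62199321518845, -33.25429012922929], [-37.60455886457038, 33.49256137155485]] [-37.61   0.12]
```

```bash
python3 -c "
from workcell import *
print(job_done())"
```

```text
the job is handed in; nothing more can be done
None
```

The long pipette is in both notches of the empty rest, released, and the job is handed in. It measured within about 2 mm of centre across the rest and within 9 mm along it. No verdict was returned, and I did not re-measure the short and stowed pipettes, though the arm never worked near them.

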